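Key the locking collar onto the sauce dispenser and hold it down

TASK

Put the black knurled locking collar over the neck on the sauce dispenser's lid, and turn it until the keyways hidden inside it drop over the neck's lugs. Then push it fully home against the sprung seal and finish while still holding it pushed down there, so that someone else can fit the clip; do not let go. Leave the other things on the counter where they are.

Things in the scene. Friction and masses are not known exactly. Their poses are not given: they have to be found in the camera images.
- collar: The loose locking collar: a round black plastic cap, 50 mm across (51 over its fine vertical ribs), 46 mm high, about 0.12 kg, standing closed flat top up, open end down. Origin: centre of the open lower rim, z up its axis. Its bore, 32 mm across (the neck is 30), begins 8 mm above the rim; below is an open skirt 43 mm wide.
- collar_top (a point): The centre of the collar's flat top, 46 mm above its lower rim. Inside, four straight keyways 9 mm wide, a quarter turn apart, run up the bore from its lower end. Nothing outside shows where they are; turning at most a quarter turn either way, pressed lightly on the lugs, finds a match (it drops within about 0.08 rad of it).
- dispenser: The sauce dispenser, fixed to the counter: a round steel canister, 150 mm across, 110 mm high, with a flat lid, two small black ears and a tap at its sides. Origin: centre of its underside. The upright neck stands in the middle of the lid.
- neck_top (a point): The centre of the neck's top, 38 mm above the lid. The neck is 30 mm across, its top edge tapered to 22 mm over the last 5 mm, and does not turn. Two lugs (a 6 mm square cross bar, 41 mm tip to tip) stick out of opposite sides, centred 17 mm above the lid; the way they point differs every time and no pose gives it.
- neck_foot (a point): The centre of the neck's foot, on its axis, level with the lid's top (110 mm above the counter), z up. The collar's lower rim is 12 mm above this when it rests on the lugs unkeyed, 6 mm above when keyed and resting on the relaxed seal, level with it (0 mm) when pushed fully home.
- seal (a joint): The sprung black seal ring round the neck's foot (33 to 57 mm across), which the collar's rim presses down: 0 when relaxed (6 mm proud of the lid), 0.006 when fully pressed, level with the lid. It pushes back with 4 N when first touched, about 9 N fully pressed, and lifts the collar again if it is not held down.
- shaker: Bystander: a steel shaker, 38 mm across, 75 mm high. Origin at the centre of its underside.
- jar: Bystander: an amber glass jar with a dark lid, 68 mm across, 100 mm high. Origin at the centre of its underside.
- cups: Bystander: a nested stack of white portion cups, 68 mm across, 50 mm high. Origin at the centre of its underside.
- spoon: Bystander: a serving spoon, 220 mm long, lying on the counter at the right. Origin near its middle.
- jar_lid: Bystander: a flat white plastic lid, 60 mm across, 14 mm high. Origin at the centre of its underside.
There are look-alikes about, which are no part of the job. Several things look just like the dispenser: the one meant starts farthest from the robot's base.

How it is judged:
On the way:
1. the collar is upright on the neck, at the height of the lugs or just above, not yet keyed (horizontal distance between collar and neck_foot below 0.003 m and z of collar in the frame of neck_foot between 0.0095 and 0.024 m and angle between collar's own z axis and vertical below 0.1 rad), for 0.1 s.
At the end, for the whole second after the job is handed in: The collar sits keyed on the neck, centred within 3 mm and upright within 0.08 rad, its rim within 2 mm of fully home, the seal pressed down at least 4 mm, at rest, and the robot is still holding it there (at least 2 N of contact between robot and collar) (horizontal distance between collar and neck_foot below 0.003 m and z of collar in the frame of neck_foot between -0.003 and 0.002 m and angle between collar's own z axis and vertical below 0.08 rad and value of joint seal above 0.004 m and linear speed of collar below 0.02 m/s and contact force between any of the fingers, the arm and collar above 2 N); the arm keeps its last pose, push and grip.
It fails at once if a bystander is moved more than 40 mm (distance of any of shaker, jar, cups, spoon, jar_lid from where it was at the start of the episode above 0.04 m).
It also fails if it takes over 64 s, if anything falls off the work surface, if the arm or the gripper's body presses on something with over 40 N, if the wrist force passes 120 N, or if a joint passes its speed limit or range.

ROBOT

A 7-joint arm with a two-finger parallel gripper is mounted at the origin on the work surface. World frame = base frame: x ahead of the robot, y to its left, z up, the work surface at z = 0. Lengths are in m, angles in rad, forces in N, time in s.
With the tool pointing down it reaches from about 0.425 to 0.875 m from the base axis. Payload 4.7 kg.
Tool frame: the origin (TCP) lies on the mounting face of the last link; the fingertips stand 182 mm ahead of it and the grasp point (between the pads) lies 164 mm ahead of it; z points along the fingers, y is the line along which they close (so a half turn about z gives the same grasp; the last joint's range is limited). The gripper opens to 87 mm and grips with 3 to 60 N. Pads are 19 mm wide; open, the fingers measure 117 mm over their backs; the gripper's body (75 mm by 190 mm) begins 51 mm behind the grasp point.
Start: joints at [1.273, 0.321, -0.07, 1.45, 0.023, 1.371, -0.057], TCP at [0.199, -0.619, 0.405] pointing down, gripper open.
Joint ranges: [-2.86, 2.86], [-0.3, 2.09], [-1.38, 1.24], [0.06, 2.45], [-1.56, 4.7], [0.09, 2.05], [-2.69, 2.69]. Speed limits (rad/s): [2.57, 2.57, 3.14, 3.14, 3.14, 3.14, 3.14].

INTERFACE

Orientations are given as a 3x3 rotation matrix whose columns are the frame's x, y, z axes.
In Python, from station import env gives the robot as it stands.
- The arm moves only by the shell command python3 -m pendant 'ROWS' [FORCE]. ROWS is JSON, a list of rows, each a list of 3 entries, a list of its own where there are three numbers: the shift along the world's x, y, z in mm, then the turn, a rotation vector about the world's x, y, z in rad, then the opening, from 0 (shut) to 1 (fully open). A call has 1 to 12 rows; each row shifts and turns the commanded pose from where the row before left it; what a row does not reach is not made up. A row lasts 1/8 s, in which the tool goes at most 62.5 mm and 10.7 degrees, less where a joint would pass 70% of its speed; a pose out of reach is approached as far as the arm can. A call is refused whole if a number of a shift passes 62.5 or a number of a turn 0.188, either way. A call with a gripper value outside its range is refused whole. The fingers move at their own pace and stop on an object; FORCE is the grip in N (left out, the last holds). Time passes only in rows, so rows that do not move let the fingers close. It gives the time, the measured TCP pose, the force, the opening and the grip force at its end, in the units of the state.
- env.read_state(): the state, without advancing time (a new reading comes with each control period).
- env.snapshot(name): name is "side" or "top" or "wrist"; returns a dict with "pixels" (384x512x3 uint8, blue, green, red), "intrinsics" (3x3 intrinsics, pixels), "eye" and "orientation" of the camera in the world; the wrist camera has in their place "mount" (4x4, takes a point from camera to tool coordinates, whose origin is the TCP and whose axes are the flange's). Camera axes: x right, y up, looking along -z (the intrinsics and any distortion apply to the point x, -y, -z); pixel columns grow to the right and rows downward; lengths in m; the calibration is good to about 2 mm. A picture is of the moment at which its call begins: read the wrist's pose just before it. There is no depth.
- env.hand_in(): hands the job in; it is judged then, once.
The state is a dict: "time": time; "joints": joint angles; "qd": joint speeds; "joint_torque": joint torques, N m; "position": TCP position; "tool_rot": TCP orientation; "wrist_force": force on the tool from outside, world axes, zero at the start; "ft_torque": the same for the moment, N m; "opening": finger opening in m; "grip_force": force on a finger pad.
Only numpy, scipy, OpenCV 4.12 (cv2) and the standard library are available. Lean on these libraries where they do the work, as an engineer would, in place of code of your own. Each camera call takes 0.05 s, during which the arm holds its last target. There are 200 camera calls.

## Working session

There is one attempt and no reset: what is moved stays moved. The work goes in short steps, Python scripts to look and compute and a shell command to move; the robot and the scene stay as the last step left them, time stands still between calls to the robot, and variables do not carry over. Pictures are saved under pics/ and viewed, at most 10 in all, crops included, and the job is handed in when it is done.

```bash
ls; mkdir -p pics; cat > h.py <<'E'
from station import env
import numpy as np, cv2
def snap(n,f=None):
    s=env.snapshot(n)
    if f: cv2.imwrite('pics/'+f,s['pixels'])
    return s
def cam(s,st=None):
    if 'mount' in s:
        T=np.eye(4);T[:3,:3]=st['tool_rot'];T[:3,3]=st['position'];M=T@np.array(s['mount']);return M[:3,:3],M[:3,3]
    return np.array(s['orientation']),np.array(s['eye'])
def ray(s,uv,z,st=None):
    R,e=cam(s,st);K=np.array(s['intrinsics'])
    p=np.linalg.inv(K)@[uv[0],uv[1],1];d=R@[p[0],-p[1],-p[2]]
    return e+d*(z-e[2])/d[2]
def proj(s,P,st=None):
    R,e=cam(s,st);p=R.T@(np.array(P)-e);q=np.array(s['intrinsics'])@[p[0],-p[1],-p[2]];return q[:2]/q[2]
E
python3 - <<'E'
from h import *
a=snap('top','top.png');b=snap('side','side.png')
for s in(a,b):print({k:np.round(v,3).tolist() for k,v in s.items() if k!='pixels'})
st=env.read_state();print({k:np.round(v,3).tolist() for k,v in st.items()})
E
```

```text
pics
{'intrinsics': [[389.407, 0.0, 259.204], [0.0, 389.407, 191.337], [0.0, 0.0, 1.0]], 'eye': [0.407, -0.085, 1.123], 'orientation': [[0.014, 0.992, -0.129], [-1.0, 0.011, -0.017], [-0.016, 0.13, 0.991]]}
{'intrinsics': [[389.487, 0.0, 253.249], [0.0, 389.487, 193.334], [0.0, 0.0, 1.0]], 'eye': [0.298, 0.54, 0.941], 'orientation': [[-0.928, 0.282, -0.241], [-0.371, -0.721, 0.585], [-0.009, 0.633, 0.774]]}
{'time': 0.1, 'joints': [1.273, 0.322, -0.07, 1.452, 0.023, 1.371, -0.057], 'qd': [0.001, -0.001, 0.0, -0.001, 0.002, -0.0, 0.001], 'joint_torque': [0.0, -49.257, -0.406, -31.34, -0.064, 0.04, 0.0], 'position': [0.199, -0.619, 0.404], 'tool_rot': [[0.952, 0.307, -0.001], [0.307, -0.952, 0.002], [-0.0, -0.002, -1.0]], 'wrist_force': [0.39, -0.126, -0.337], 'ft_torque': [-0.009, 0.008, -0.035], 'grip_force': 0.0, 'opening': 0.087}
```

View pics/top.png

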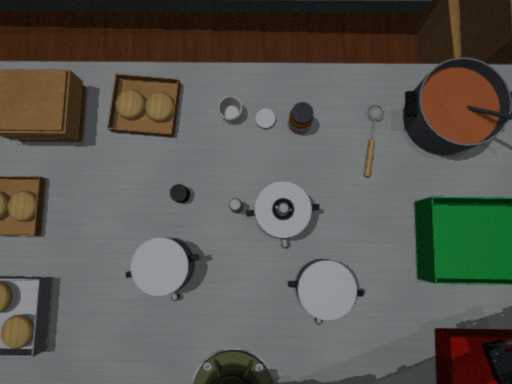

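View pics/side.png

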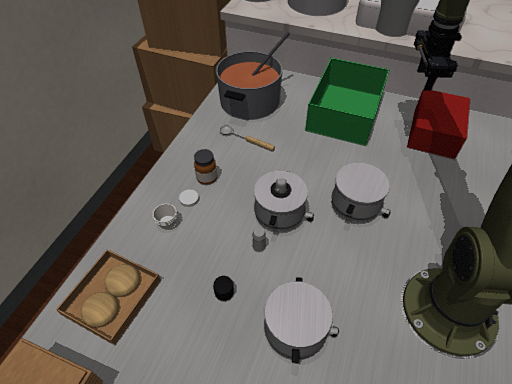

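Top view: there are three dispenser look-alikes, at (283,210), (160,267) and (327,290). The robot base is at (232,375). The one at (283,210) is the farthest, and it is the only one with a neck and seal. The collar is the black cap at (180,193), which is (224,288) in the side view. The shaker is at (236,205), jar at (302,115), jar lid at (265,118), cups at (231,109) and spoon at (372,140).

```bash
python3 - <<'E'
from h import *
a=snap('top');b=snap('side')
for uv in[(283,210),(160,267),(327,290)]:
    p=ray(a,uv,.11);print('disp',p.round(3),np.hypot(*p[:2]).round(3))
def blob(s,c,r,thr=60):
    g=s['pixels'].max(2);x,y=c;m=np.zeros_like(g);m[y-r:y+r,x-r:x+r]=(g[y-r:y+r,x-r:x+r]<thr)*255
    cs,_=cv2.findContours(m,cv2.RETR_EXTERNAL,cv2.CHAIN_APPROX_NONE);c=max(cs,key=cv2.contourArea)
    return c[:,0],cv2.fitEllipse(c)
for n,s,cc,cn in(('top',a,(180,193),(283,208)),('side',b,(224,288),(280,188))):
    c,e=blob(s,cc,18);print(n,'collar',e,c.min(0),c.max(0),'mid',ray(s,e[0],.023).round(4))
    c,e=blob(s,cn,14);print(n,'seal',e,c.min(0),c.max(0),ray(s,e[0],.116).round(4))
print('shaker',ray(a,(236,205),.075).round(3))
A=a['pixels'][140:300,110:380];B=b['pixels'][160:320,190:340]
A=cv2.resize(A,None,fx=2.9,fy=2.9,interpolation=2)[:,:]
cv2.imwrite('pics/c.png',A)
cv2.imwrite('pics/cs.png',cv2.resize(B,None,fx=3.7,fy=3.7,interpolation=2))
E
```

```text
disp [ 0.491 -0.13   0.11 ] 0.507
disp [0.34  0.185 0.11 ] 0.387
disp [ 0.289 -0.242  0.11 ] 0.377
top collar ((180.04830932617188, 193.3766632080078), (16.962982177734375, 20.585250854492188), 114.45430755615234) [170 184] [190 202] mid [0.5419 0.1608 0.023 ]
top seal ((282.7488708496094, 208.6116180419922), (19.733551025390625, 20.309579849243164), 105.16651916503906) [273 199] [293 218] [ 0.4938 -0.1287  0.116 ]
side collar ((223.4245147705078, 287.9306945800781), (20.159517288208008, 24.986042022705078), 174.21192932128906) [213 276] [233 300] mid [0.5395 0.1631 0.023 ]
side seal ((280.4604797363281, 189.33349609375), (14.86367416381836, 18.45216178894043), 90.54967498779297) [271 183] [290 197] [ 0.4906 -0.1231  0.116 ]
shaker [ 0.506 -0.004  0.075]
```

View pics/c.png

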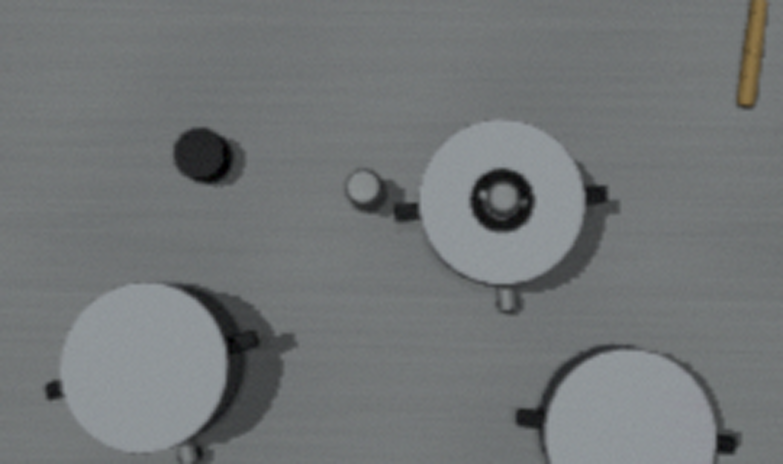

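The crop confirms it: the dispenser at top pixel (283,210) has the neck and black seal, at about (0.492,-0.126) m. It is 0.507 m from the base, against 0.387 and 0.377 for the plain ones. The collar is at about (0.541,0.162). I'll move above the collar now, keeping the yaw.

```bash
python3 -m pendant '[[[45,40,0],[0,0,0],1],[[45,40,0],[0,0,0],1],[[45,40,0],[0,0,0],1],[[45,40,0],[0,0,0],1],[[45,40,0],[0,0,0],1],[[45,40,0],[0,0,0],1],[[45,40,0],[0,0,0],1],[[3,55,0],[0,0,0],1],[[3,55,0],[0,0,0],1],[[3,55,0],[0,0,0],1]]'
python3 -m pendant '[[[3,55,0],[0,0,0],1],[[3,55,0],[0,0,0],1],[[3,55,-10],[0,0,0],1],[[3,55,-15],[0,0,0],1],[[3,55,-15],[0,0,0],1],[[3,55,-15],[0,0,0],1],[[3,60,-15],[0,0,0],1],[[0,0,0],[0,0,0],1],[[0,0,0],[0,0,0],1]]'
python3 - <<'E'
from h import *
st=env.read_state();print(np.round(st['joints'],2),np.round(st['tool_rot'],3).tolist())
s=snap('wrist','w1.png');print(np.round(s['mount'],3).tolist())
for z in(0,.046):print(proj(s,[.541,.162,z],st))
E
```

```text
time: 1.45
position: [0.5233, -0.1718, 0.4046]
tool_rot: [[0.952, 0.307, -0.0], [0.307, -0.952, -0.0], [-0.0, -0.0, -1.0]]
wrist_force: [-0.1, -0.7, 0.2]
opening: 0.0869
grip_force: 0.0
time: 2.58
position: [0.5445, 0.216, 0.3345]
tool_rot: [[0.952, 0.307, -0.001], [0.307, -0.952, -0.001], [-0.001, 0.001, -1.0]]
wrist_force: [0.6, -0.0, 0.4]
opening: 0.0865
grip_force: 0.0
[ 0.16  0.3  -0.69  1.69  0.2   1.23 -1.83] [[0.952, 0.307, -0.001], [0.307, -0.952, -0.001], [-0.001, 0.001, -1.0]]
[[0.001, 0.961, 0.276, 0.075], [1.0, -0.001, 0.001, -0.0], [0.001, 0.276, -0.961, 0.019], [0.0, 0.0, 0.0, 1.0]]
[296.57430959 192.93347217]
[303.51757127 206.51095217]
```

View pics/w1.png

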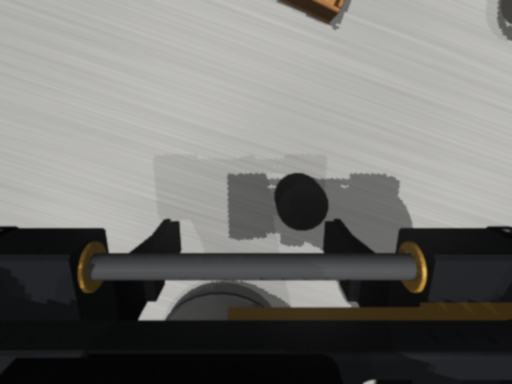

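The wrist view shows the collar at about (301,202), matching the prediction of (300,200). I overshot y by about 54 mm. I'll refine with a fit.

```bash
python3 - <<'E'
from h import *
st=env.read_state();s=snap('wrist')
g=s['pixels'].max(2)[165:240,262:340]
m=((g<38)*255).astype('uint8')
cs,_=cv2.findContours(m,cv2.RETR_EXTERNAL,cv2.CHAIN_APPROX_NONE);c=max(cs,key=cv2.contourArea)[:,0]+[262,165]
print(c.min(0),c.max(0),cv2.fitEllipse(c))
# predicted silhouette for test centre
t=np.linspace(0,2*np.pi,60)
def bb(x,y):
    P=np.array([proj(s,[x+.0252*np.cos(q),y+.0252*np.sin(q),z],st) for q in t for z in(0,.046)]);return np.r_[P.min(0),P.max(0)]
from scipy.optimize import least_squares
print(bb(.541,.162))
print(least_squares(lambda p:bb(*p)-np.r_[c.min(0),c.max(0)+1],[.541,.162]).x, st['position'])
E
```

```text
[274 174] [325 229] ((299.05279541015625, 201.7414093017578), (49.037261962890625, 56.4968376159668), 151.37852478027344)
[273.21191118 171.1636737  328.09849194 230.23068871]
[0.5393956  0.16224238] [0.5448222  0.21497875 0.33472136]
```

```bash
python3 -m pendant '[[[-4.5,-53.5,0],[0,0,0],1],[[0,0,-20],[0,0,0],1],[[0,0,-40],[0,0,0],1],[[0,0,-40],[0,0,0],1],[[0,0,-37.5],[0,0,0],1],[[0,0,0],[0,0,0],1],[[0,0,0],[0,0,0],0],[[0,0,0],[0,0,0],0],[[0,0,0],[0,0,0],0],[[0,0,0],[0,0,0],0],[[0,0,0],[0,0,0],0],[[0,0,0],[0,0,0],0]]' 30
```

```text
time: 4.18
position: [0.5401, 0.1628, 0.1977]
tool_rot: [[0.952, 0.307, 0.0], [0.307, -0.952, -0.0], [0.0, 0.001, -1.0]]
wrist_force: [-0.6, -1.2, 3.5]
opening: 0.0482
grip_force: 30.0
```

```bash
python3 -m pendant '[[[0,0,20],[0,0,0],0],[[0,0,50],[0,0,0],0],[[0,0,60],[0,0,0],0],[[0,-20,50],[0,0,0],0],[[-15,-50,22],[0,0,0],0],[[-20,-50,0],[0,0,0],0],[[-20,-50,0],[0,0,0],0],[[-20,-50,0],[0,0,0],0],[[-20,-50,0],[0,0,0],0],[[-20,-41,0],[0,0,0],0],[[0,0,0],[0,0,0],0],[[0,0,0],[0,0,0],0]]'
python3 - <<'E'
from h import *
st=env.read_state();s=snap('wrist','w2.png');print(np.round(st['joints'],2),st['position'])
print(proj(s,[.492,-.126,.148],st),proj(s,[.492,-.126,.116],st))
A=snap('top');B=snap('side');cv2.imwrite('pics/s2.png',B['pixels'])
E
```

```text
time: 5.68
position: [0.4251, -0.1473, 0.3999]
tool_rot: [[0.952, 0.307, 0.001], [0.307, -0.952, 0.0], [0.001, 0.0, -1.0]]
wrist_force: [-0.3, 0.4, -1.2]
opening: 0.0487
grip_force: 30.0
[ 0.69 -0.1  -0.39  1.91 -0.04  1.32 -0.94] [ 0.4250531  -0.14726555  0.39990593]
[252.9441972 112.6378152] [252.83265661 111.8416791 ]
```

View pics/w2.png

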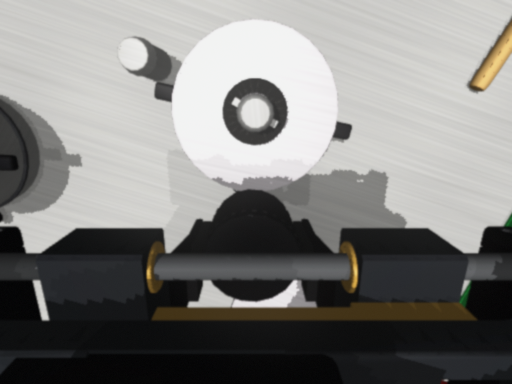

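The wrist view shows the neck at about (255,112) with lugs at (235,102) and (274,124). The held collar's far edge is at about (254,190).

```bash
python3 - <<'E'
from h import *
st=env.read_state();s=snap('wrist');px=s['pixels'];g=px.max(2)
m=np.zeros_like(g);m[70:155,215:298]=(g[70:155,215:298]<70)*255
cs,_=cv2.findContours(m,cv2.RETR_EXTERNAL,cv2.CHAIN_APPROX_NONE);c=max(cs,key=cv2.contourArea)
e=cv2.fitEllipse(c);print('seal',e,ray(s,e[0],.116,st))
m=np.zeros_like(g);m[85:140,225:285]=(g[85:140,225:285]>120)*255
n,l,stt,cen=cv2.connectedComponentsWithStats(m)
for i in range(1,n):
    if stt[i,4]>15:print('bright',stt[i],cen[i],ray(s,cen[i],.148,st),ray(s,cen[i],.13,st))
# collar predicted, perfectly centred
R=np.array(st['tool_rot']);p=st['position'];t=np.linspace(0,6.28,90)
for dx in(-.002,0,.002):
  for zz in(.151,.197):
    P=np.array([proj(s,p+R@[.0252*np.cos(q)+dx,.0252*np.sin(q),zz],st) for q in t]);print(dx,zz,P.min(0),P.max(0))
for u in(245,253,260):print(u,g[180:205,u])
for v in(205,212):print(v,g[v,205:225],g[v,280:302])
E
```

```text
seal ((255.38690185546875, 111.4183578491211), (61.1866340637207, 63.34074401855469), 1.9497606754302979) [ 0.49315033 -0.12742747  0.116     ]
bright [225  85  12  16  82] [228.09756098  89.63414634] [ 0.50229247 -0.10232072  0.148     ] [ 0.50272114 -0.1007086   0.13      ]
bright [275  85  10  12  58] [281.13793103  88.36206897] [ 0.51557862 -0.14010947  0.148     ] [ 0.51703633 -0.14142417  0.13      ]
bright [232  95  40  35 971] [253.30895984 111.35324408] [ 0.49313628 -0.12537077  0.148     ] [ 0.49285578 -0.12554393  0.13      ]
bright [272 120   7   8  37] [274.54054054 123.64864865] [ 0.48947306 -0.14398249  0.148     ] [ 0.48890883 -0.14559717  0.13      ]
bright [225 123  13  17  93] [228.44086022 134.19354839] [ 0.4705626  -0.11217883  0.148     ] [ 0.46853371 -0.11133024  0.13      ]
bright [274 127  11  13  71] [280.84507042 135.15492958] [ 0.48265478 -0.15163069  0.148     ] [ 0.48156246 -0.15383774  0.13      ]
-0.002 0.151 [202.94442416 217.31354076] [302.24652544 305.88564933]
-0.002 0.197 [214.23771983 190.67010682] [290.68461355 261.43833158]
0 0.151 [202.765201 
[... 220 characters left out ...]
.91479303 256.18293341]
245 [141 139 139 140 138 137 138 138 133 111  65  40  38  37  36  36  35  35
  35  34  34  32  33  32  31]
253 [141 141 141 140 139 140 138 136 127  95  54  38  36  36  35  35  34  34
  33  34  31  31  32  31  30]
260 [141 141 140 141 140 139 140 138 134 115  69  40  36  35  34  34  33  33
  33  31  32  30  30  29  28]
205 [191 191 191 191 191 191 190 190 190 189 189 189 190 188 173 131  75  42
  34  33] [ 29  27  30  52  91 116 126 128 128 128 127 125 123 121 116 115 117 120
 118 116 118 120]
212 [194 195 196 196 196 196 196 195 194 184 144  83  42  32  31  32  30  30
  30  31] [ 24  25  24  25  24  23  25  35  68 104 120 123 123 123 122 122 123 123
 123 123 123 122]
```

```bash
python3 -m pendant '[[[34.5,10.5,0],[0,0,0],0],[[34.5,10.2,0],[0,0,0],0],[[0,0,0],[0,0,0],0],[[0,0,-30],[0,0,0],0],[[0,0,-18],[0,0,0],0],[[0,0,0],[0,0,0],0]]'
python3 -m pendant '[[[0,0,-7],[0,0,0],0],[[0,0,-7],[0,0,0],0],[[0,0,-3],[0,0,0],0],[[0,0,0],[0,0,0],0]]'
python3 - <<'E'
from h import *
B=snap('side')['pixels'][90:240,190:390];cv2.imwrite('pics/s3.png',cv2.resize(B,None,fx=4,fy=4,interpolation=2))
E
```

```text
time: 6.62
position: [0.493, -0.1274, 0.3498]
tool_rot: [[0.952, 0.307, -0.004], [0.307, -0.952, 0.001], [-0.003, -0.002, -1.0]]
wrist_force: [0.2, 0.5, -0.5]
opening: 0.0488
grip_force: 30.0
time: 7.12
position: [0.4938, -0.1275, 0.3342]
tool_rot: [[0.952, 0.307, -0.0], [0.307, -0.952, -0.0], [-0.0, -0.0, -1.0]]
wrist_force: [-0.3, 0.0, -1.9]
opening: 0.0485
grip_force: 30.0
```

View pics/s3.png

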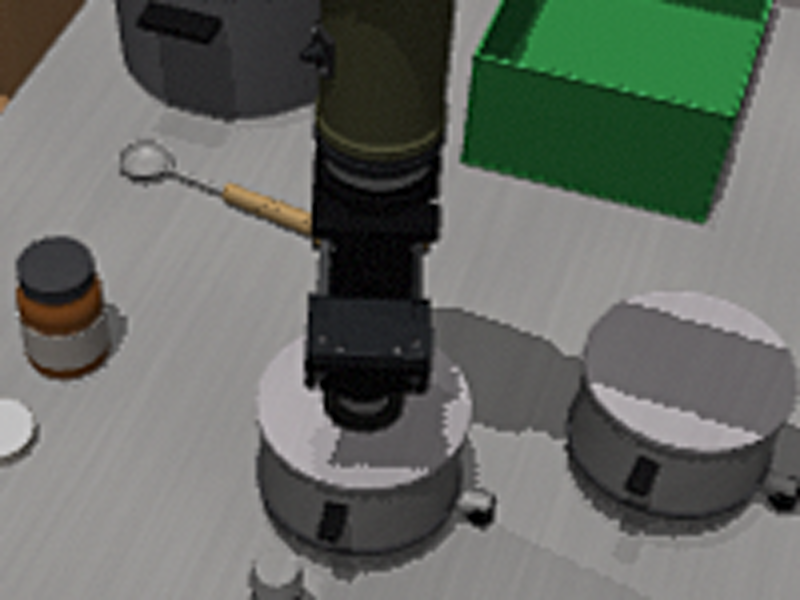

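The side view shows the collar centred over the neck at about (362,405) in the crop, with no contact force yet. I'll keep lowering gently.

```bash
python3 -m pendant '[[[0,0,-3],[0,0,0],0],[[0,0,-3],[0,0,0],0],[[0,0,0],[0,0,0],0]]'
python3 -m pendant '[[[0,0,-3],[0,0,0],0],[[0,0,-2],[0,0,0],0],[[0,0,0],[0,0,0],0]]'
python3 -m pendant '[[[0,0,-2],[0,0,0],0],[[0,0,-2],[0,0,0],0],[[0,0,0],[0,0,0],0]]'
```

```text
time: 7.55
position: [0.4938, -0.1274, 0.328]
tool_rot: [[0.952, 0.307, -0.0], [0.307, -0.952, 0.0], [-0.0, -0.0, -1.0]]
wrist_force: [-0.9, -0.1, -1.9]
opening: 0.0487
grip_force: 30.0
time: 7.92
position: [0.4938, -0.1278, 0.323]
tool_rot: [[0.952, 0.307, -0.0], [0.307, -0.952, -0.0], [-0.0, 0.0, -1.0]]
wrist_force: [0.1, -1.2, -1.7]
opening: 0.0489
grip_force: 30.0
time: 8.3
position: [0.4939, -0.1277, 0.3196]
tool_rot: [[0.952, 0.307, 0.0], [0.307, -0.952, -0.001], [-0.0, 0.001, -1.0]]
wrist_force: [-1.2, -1.9, 2.4]
opening: 0.0489
grip_force: 30.0
```

The collar is on the lugs, with the rim at about 12 mm. I'll press lightly and turn in +z, which has joint-7 room.

```bash
python3 -m pendant '[[[0,0,-1],[0,0,0],0],[[0,0,0],[0,0,0.06],0],[[0,0,0],[0,0,0.06],0],[[0,0,0],[0,0,0.06],0]]'
for i in 1; do python3 -c "
from h import *
s=env.read_state();print(np.round(s['ft_torque'],2),np.round(s['joints'],2))"; done
python3 -m pendant '[[[0,0,0],[0,0,0.06],0],[[0,0,0],[0,0,0.06],0],[[0,0,0],[0,0,0.06],0]]'
```

```text
time: 8.8
position: [0.4939, -0.1276, 0.3195]
tool_rot: [[0.881, 0.473, 0.0], [0.473, -0.881, -0.001], [-0.0, 0.001, -1.0]]
wrist_force: [-3.3, -0.3, 8.8]
opening: 0.0488
grip_force: 30.0
[-0.24  1.   -0.16] [ 0.64  0.11 -0.47  1.89  0.06  1.15 -0.92]
time: 9.18
position: [0.4939, -0.1275, 0.3195]
tool_rot: [[0.782, 0.623, 0.0], [0.623, -0.782, -0.0], [-0.0, 0.0, -1.0]]
wrist_force: [-4.7, -1.0, 9.5]
opening: 0.0488
grip_force: 30.0
```

```bash
python3 -m pendant '[[[0,0,0],[0,0,0.06],0],[[0,0,0],[0,0,0.06],0],[[0,0,0],[0,0,0.06],0]]' | grep -A2 pos
python3 -m pendant '[[[0,0,0],[0,0,0.06],0],[[0,0,0],[0,0,0.06],0],[[0,0,0],[0,0,0.06],0]]' | grep -A2 pos
```

```text
position: [0.4938, -0.1277, 0.3195]
tool_rot: [[0.658, 0.753, 0.0], [0.753, -0.658, -0.001], [-0.001, 0.001, -1.0]]
wrist_force: [-4.4, -2.3, 8.9]
position: [0.4939, -0.1278, 0.3194]
tool_rot: [[0.512, 0.859, 0.0], [0.859, -0.512, -0.001], [-0.001, 0.001, -1.0]]
wrist_force: [-3.8, -1.8, 6.5]
```

```bash
python3 -m pendant '[[[0,0,0],[0,0,0.06],0],[[0,0,0],[0,0,0.06],0],[[0,0,0],[0,0,0.06],0]]' | grep -A2 pos
python3 -c "
from h import *
s=env.read_state();print(np.round(s['ft_torque'],2),np.round(s['joints'],2))"
```

```text
position: [0.4939, -0.1277, 0.319]
tool_rot: [[0.35, 0.937, 0.0], [0.937, -0.35, -0.001], [-0.0, 0.001, -1.0]]
wrist_force: [-3.5, -2.5, 4.3]
[-0.32  0.55 -0.12] [ 0.68  0.12 -0.51  1.89  0.06  1.15 -0.21]
```

```bash
python3 -m pendant '[[[0,0,-0.7],[0,0,0.06],0],[[0,0,0],[0,0,0.06],0]]' | grep -A2 pos
python3 -m pendant '[[[0,0,0],[0,0,0.06],0],[[0,0,0],[0,0,0.06],0]]' | grep -A2 pos
python3 -c "
from h import *
s=env.read_state();print(np.round(s['ft_torque'],2),np.round(s['joints'],2))"
```

```text
position: [0.4935, -0.1275, 0.3171]
tool_rot: [[0.235, 0.972, -0.001], [0.972, -0.235, 0.0], [-0.0, -0.001, -1.0]]
wrist_force: [-1.6, -1.5, -0.3]
position: [0.4933, -0.1274, 0.3169]
tool_rot: [[0.119, 0.993, -0.002], [0.993, -0.119, 0.002], [0.001, -0.002, -1.0]]
wrist_force: [-2.1, 0.9, -0.8]
[ 0.09  0.4  -0.97] [ 0.7   0.12 -0.52  1.89  0.06  1.15  0.03]
```

It dropped: the force went to zero and a torque of -0.97 N m built up as it turned against the keyway. I'll back off a little and push down.

```bash
python3 -m pendant '[[[0,0,0],[0,0,-0.08],0],[[0,0,-2],[0,0,0],0],[[0,0,-1],[0,0,0],0],[[0,0,0],[0,0,0],0]]' 45| grep -A2 pos
python3 -c "
from h import *
s=env.read_state();print(np.round(s['ft_torque'],2))"
python3 -m pendant '[[[0,0,-2],[0,0,0],0],[[0,0,-2],[0,0,0],0],[[0,0,0],[0,0,0],0]]' | grep -A2 pos
```

```text
position: [0.4936, -0.1273, 0.3142]
tool_rot: [[0.197, 0.98, -0.001], [0.98, -0.197, 0.0], [0.0, -0.001, -1.0]]
wrist_force: [-1.0, -0.5, -2.1]
[-0.25  0.37  0.02]
position: [0.4937, -0.1274, 0.3111]
tool_rot: [[0.198, 0.98, -0.001], [0.98, -0.198, -0.0], [-0.0, -0.001, -1.0]]
wrist_force: [-4.1, 0.1, 3.9]
```

```bash
python3 -m pendant '[[[0,0,-2],[0,0,0],0],[[0,0,-1.5],[0,0,0],0],[[0,0,0],[0,0,0],0],[[0,0,0],[0,0,0],0]]' | grep -A5 pos
python3 -m pendant '[[[0,0,-1.5],[0,0,0],0],[[0,0,0],[0,0,0],0],[[0,0,0],[0,0,0],0]]' | grep -A2 pos
```

```text
position: [0.4937, -0.1274, 0.308]
tool_rot: [[0.198, 0.98, -0.001], [0.98, -0.198, -0.0], [-0.0, -0.001, -1.0]]
wrist_force: [-6.2, -0.2, 8.2]
opening: 0.0485
grip_force: 45.0
position: [0.4937, -0.1273, 0.3077]
tool_rot: [[0.198, 0.98, -0.001], [0.98, -0.198, -0.001], [-0.001, -0.001, -1.0]]
wrist_force: [-9.7, 0.2, 14.6]
```

```bash
python3 -m pendant '[[[-0.7,0,-1],[0,0,0],0],[[0,0,0],[0,0,0],0],[[0,0,0],[0,0,0],0],[[0,0,0],[0,0,0],0]]' | grep -A5 pos
python3 - <<'E'
from h import *
s=env.read_state();print(np.round(s['ft_torque'],2),np.abs(s['qd']).max())
b=snap('side');print(proj(b,[.493,-.127,.156]),proj(b,[.493,-.127,.11]))
B=b['pixels'][140:230,230:350];cv2.imwrite('pics/s4.png',cv2.resize(B,None,fx=6,fy=6,interpolation=2))
E
```

```text
position: [0.4934, -0.1273, 0.3076]
tool_rot: [[0.198, 0.98, 0.0], [0.98, -0.198, -0.001], [-0.001, 0.001, -1.0]]
wrist_force: [-9.9, 0.7, 19.1]
opening: 0.0485
grip_force: 44.9
[ 0.33  2.17 -0.05] 0.0021198418264413866
[280.77224487 178.50311139] [280.01651228 189.479632  ]
```

View pics/s4.png

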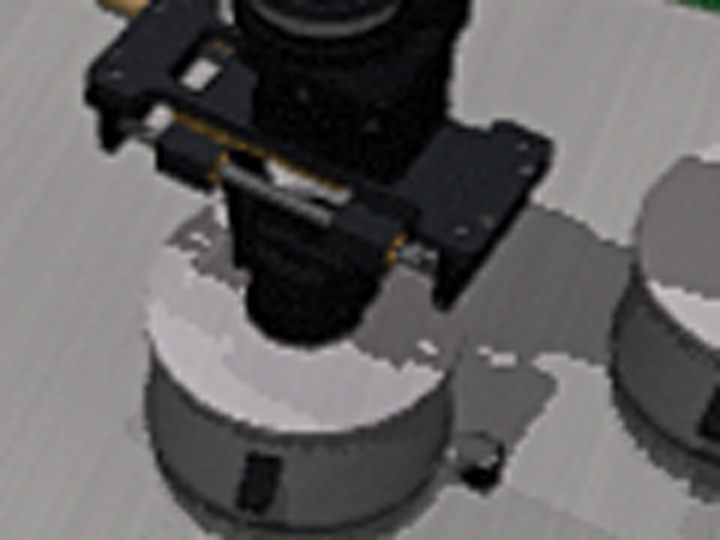

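The collar's rim sits flush on the lid, at about (305,345) in the crop. The tool came down 12 mm from the lugs to a hard stop, and the arm is holding it there with about 19 N.

```bash
python3 -c "
from station import env
print(env.hand_in())"
```

```text
the job is handed in; nothing more can be done
None
```

The collar is keyed on the neck and pushed down to a hard stop, 12 mm below where it sat on the lugs. I handed the job in with the arm still gripping it and pressing down with about 19 N; no verdict came back.

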